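Lock the brew ring, flip the catch and hold the lever of a coffee press

ROBOT

A 7-joint arm with a two-finger parallel gripper is mounted at the origin on the work surface. World frame = base frame: x ahead of the robot, y to its left, z up, the work surface at z = 0. Lengths are in m, angles in rad, forces in N, time in s.
With the tool pointing down it reaches from about 0.4 to 0.9 m from the base axis. Payload 5.5 kg.
Tool frame: the origin (TCP) lies midway between the tips of the shut fingers; the grasp point (between the pads) lies 19 mm behind it; x points along the fingers, z is the direction in which the jaws open and shut, and the axes are right-handed (so a half turn about x gives the same grasp; the last joint's range is limited). The gripper opens to 85 mm and grips with 20 to 120 N. Pads are 22 mm wide; open, the fingers measure 114 mm over their backs; the gripper's body (76 mm by 85 mm) begins 54 mm behind the grasp point. The pads swing forward as they close: fully open they stand 13 mm farther back than shut.
Start: joints at [-1.002, 0.501, -0.427, 1.55, 0.221, 1.138, -0.21], TCP at [0.196, 0.62, 0.231] pointing down, gripper open.
Joint ranges: [-2.88, 2.88], [-0.31, 2.03], [-1.54, 1.56], [0.2, 2.42], [-1.41, 4.55], [0.19, 2.02], [-2.57, 2.57]. Speed limits (rad/s): [2.57, 2.57, 3.14, 3.14, 3.14, 3.14, 3.14].

INTERFACE

Orientations are given as a unit quaternion [x, y, z, w].
In Python, from cell import manip gives the robot as it stands.
- The arm moves only by the tool jog_arm, never from a script. Its argument "moves" is a list of rows, each an object of numbers: "tx", "ty", "tz": the shift along the world's x, y, z in cm; "rx", "ry", "rz": the turn, a rotation vector about the world's x, y, z in degrees. A call has 1 to 8 rows; each row shifts and turns the pose as measured when the row begins; what a row does not reach is not made up. A row lasts 1/12 s, in which the tool goes at most 41.7 mm and 7.16 degrees, less where a joint would pass 70% of its speed; a pose out of reach is approached as far as the arm can. A call is refused whole if a number of a shift passes 4.17 or a number of a turn 7.16, either way. A call with a gripper value outside its range is refused whole. "jaw" is the finger opening in cm, from 0 to 8.54, set as the call begins (left out, the last holds). The fingers move at their own pace and stop on an object; "squeeze" is the grip in N (left out, the last holds). Time passes only in rows, so rows that do not move let the fingers close. It gives the time, the measured TCP pose, the force and the opening at its end, in the units of the state.
- manip.read_state(): the state, without advancing time (a new reading comes with each control period).
- manip.read_camera(name): name is "side" or "top" or "wrist"; returns the picture (420x560x3 uint8, red, green, blue); there is no depth.
- manip.camera_model(name): a dict with "K" (3x3 intrinsics, pixels), "rvec" (rotation vector, rad) and "tvec" (3), from world to camera coordinates, as OpenCV has them. Camera axes: x right, y down, z forward; pixel columns grow to the right and rows downward; lengths in m; the calibration is good to about 2 mm. A picture is of the moment at which its call begins: read the wrist's pose just before it. camera_model takes no time and is no camera call; for the wrist camera it gives the pose at the moment of the call.
- manip.job_done(): hands the job in, once; it reports no verdict.
The state is a dict: "clock": time; "q": joint angles; "qvel": joint speeds; "joint_efforts": joint torques, N m; "tool_pos": TCP position; "tcp_rot": TCP orientation; "contact_force": force on the tool from outside, world axes, zero at the start; "ft_torque": the same for the moment, N m; "gripper_width": opening from 0.0 (shut) to 1.0 (fully open).
Only numpy, scipy, OpenCV 4.12 (cv2) and the standard library are available. Lean on these libraries where they do the work, as an engineer would, in place of code of your own. Each camera call takes 0.05 s, during which the arm holds its last target.

TASK

Get the coffee press on the counter up to pressure: first swing the lock collar's arm round until it is fully home at the locked mark at the front, then flip the safety catch fully over to its other side, and only then pull the lever it guards all the way towards the front. Keep holding the lever there with the gripper: the program finishes while still holding it fully pulled. Leave the cups and everything else on the counter where they stand.

Things in the scene. Friction and masses are not known exactly. Their poses are not given: they have to be found in the camera images.
- press: the coffee press, fixed to the counter: a low black housing 220 mm deep (its x) and 330 wide (its y, from -160 to +170), flat aluminium deck 100 mm above the counter. Origin: under its middle, on the counter; z up, its -x side is the front, which faces the robot. Its position and yaw vary. On the deck: at its left (+y) a steel brew chamber 84 mm wide, top 156 mm above the counter, with the lock collar round it; at its right (-y) the lever; between them the safety catch
- collar_axis (a point): point on the upright axis of the lock collar (press frame 0, 100, 151 mm), at the height of the middle of the collar's knob; axes as the press
- collar (a joint): lock collar, rad: 1.3 = locked, against its stop, its arm pointing straight to the front over the small black bar (locked mark) on the deck; 0 = fully open, arm pointing left. Grows counter-clockwise seen from above. Starts between 0 and 0.45. Stiff (0.2 N m, about 2 N at the knob), stays where it is left
- collar_knob (a point): centre of the black upright knob at the end of the collar's arm, 95 mm from the axis; knob 22 mm in diameter, 44 high, its top 173 mm above the counter, free all round; the arm's flat bar, 16 mm wide, runs in under it, its top 130 mm above the counter (collar body 100 mm wide). The knob does not turn on the arm
- catch_pivot (a point): point on the level rock shaft of the safety catch, under the middle of its thumb paddle (press frame -72, -35, 115 mm). The shaft runs along the press's x; axes as the press
- catch (a joint): safety catch, rad: 0 = on guard (paddle leans 0.8 rad to the right, and the tongue at the rear end of the shaft lies across the front of the lever and blocks it); 1.6 = flipped off, at its stop, paddle leaning 0.8 rad to the left, tongue upright and clear. Starts between 0 and 0.12. Light (0.05 N m), stays where it is left
- catch_tip (a point): middle of the top edge of the catch's steel thumb paddle: plate 34 mm long (along the shaft), 6 thick, reaching 50 mm from the shaft axis to the centre of its 10 mm round top edge
- lever_pivot (a point): point on the lever's level hinge (along the press's y), in the middle of the lever (press frame 30, -90, 115 mm); axes as the press
- lever (a joint): lever, rad: 0 = rest, leaning 0.25 rad back from upright; grows as it is pulled to the front; 1.05 = pulled fully, at its stop, leaning 0.8 rad to the front. A spring returns it: 3 N at the handle at the start, about 8 N at the end. With the catch on guard it is blocked at 0.1 to 0.2 rad
- lever_grip (a point): centre of the lever's black cross handle: round bar 22 mm in diameter, 46 long along the press's y, 130 mm from the lever's hinge, on a 12 mm round steel shaft. At rest 241 mm above the counter, fully pulled 206 mm. Can be pinched across its ends or hooked from behind
- cup_under: small white cup, 60 mm wide, 50 high, loose, standing on the drip grid in the open bay under the collar; origin centre of its underside; leave alone
- cup_deck: small white cup, 56 mm wide, 48 high, loose, standing on the rear of the deck between collar and lever; leave alone
- tamper: steel coffee tamper, 54 mm wide, 75 high, loose on the counter to the right of the press; leave alone
- bean_jar: amber jar with wooden lid, 80 mm wide, 100 high, loose, left of and behind the press; leave alone
- bowl: blue bowl, 110 mm wide, 45 high, loose on the counter in front of the press, left or right; leave alone
- mug: terracotta mug, 76 mm wide, 85 high, loose on the counter in front of the press, left or right; leave alone
- syrup: green glass bottle, 56 mm wide, 160 high, loose, far right of the press; leave alone

How it is judged:
By the outcome, as a careful person would: the job done as asked, in the order asked, and still so for the second after the job is handed in, while the arm keeps its last pose, push and grip.
It also fails if it takes over 69 s, if anything falls off the work surface, if the arm or the gripper's body presses on something with over 40 N, if the wrist force passes 120 N, or if a joint passes its speed limit or range.

## Working session

There is one attempt and no reset: what is moved stays moved. The work goes in short steps, Python scripts to look and compute and a tool call to move; the robot and the scene stay as the last step left them, time stands still between calls to the robot, and variables do not carry over. Pictures are saved under pics/ and viewed, and the job is handed in when it is done.

Besides the shell and the picture viewer there is one more tool, called after ">>>" by a JSON object that holds its "method" and its "body". jog_arm: Moves the arm, as the interface text tells. Its arguments: {"type":"object","properties":{"moves":{"type":"array"},"jaw":{"type":"number"},"squeeze":{"type":"number"}},"required":["moves"]}

```bash
mkdir -p pics
python3 - <<'E'
from cell import manip
import cv2
s=manip.read_state();print(s)
for n in("side","top","wrist"):
    m=manip.camera_model(n);print(n,m)
    cv2.imwrite(f"pics/{n}0.png",manip.read_camera(n)[:,:,::-1])
E
```

```text
{'clock': 0.0, 'q': array([-1.00180542,  0.50187663, -0.42677809,  1.55144593,  0.22079283,
        1.13826484, -0.21030716]), 'qvel': array([ 4.27032076e-05, -6.77767892e-05,  8.50386820e-05,  7.04117777e-05,
       -1.31924697e-03,  6.49852749e-04,  9.87034913e-04]), 'joint_efforts': array([ 1.86086600e-04, -5.69512761e+01, -5.81609577e+00, -2.80936575e+01,
        1.05675141e-02,  1.20980566e-02,  9.13809146e-06]), 'tool_pos': array([0.19551985, 0.61918037, 0.23024181]), 'tcp_rot': array([-0.41840805,  0.57088047,  0.41764382,  0.56974015]), 'contact_force': array([-0.37846816, -0.33671371, -0.15689773]), 'ft_torque': array([-0.00776403, -0.00164905, -0.04025187]), 'gripper_width': 0.9979950759433893}
side {'K': array([[440.54687882,   0.        , 285.46607538],
       [  0.        , 440.54687882, 211.86624121],
       [  0.        ,   0.        ,   1.        ]]), 'rvec': array([ 2.0838777 , -0.61600759,  0.31913121]), 'tvec': array([-0.43467034,  0.27318358,  1.08925753])}
top {'K': array([[392.92944891,   0.        , 274.65361952],
       [  0.        , 392.92944891, 205.93681542],
       [  0.        ,   0.        ,   1.        ]]), 'rvec': array([ 2.1723926 , -2.22605206,  0.06083704]), 'tvec': array([0.00368386, 0.50092579, 1.05790132])}
wrist {'K': array([[370.50724745,   0.        , 277.59590262],
       [  0.        , 370.50724745, 213.78609613],
       [  0.        ,   0.        ,   1.        ]]), 'rvec': array([-2.31240081, -1.69392422, -0.2749732 ]), 'tvec': array([-0.64905036, -0.04177553,  0.3808655 ])}
```

View pics/side0.png

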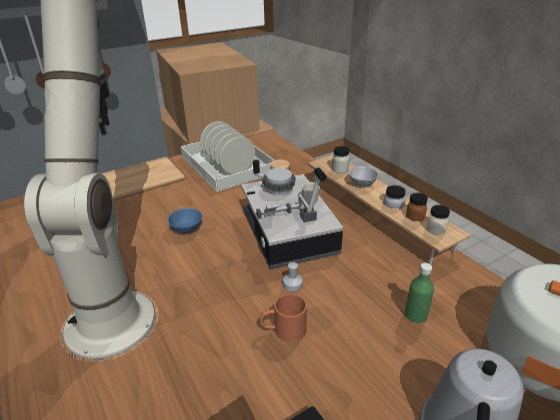

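View pics/top0.png

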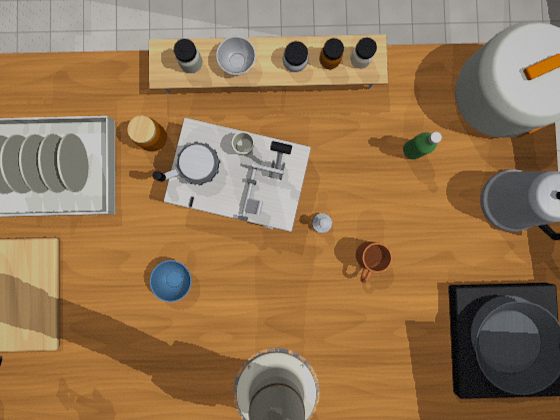

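View pics/wrist0.png

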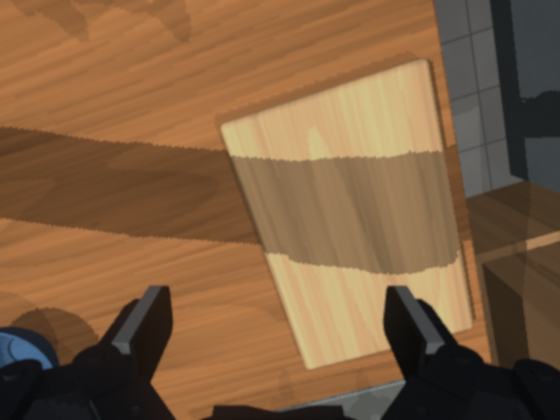

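The top view shows the press with deck corners near (183,118), (310,147), (293,230) and (165,200). The collar knob is at (159,176), the lever handle at (281,148) and the paddle at about (251,205). Next I fit the press pose.

```bash
cat > h.py <<'E'
import numpy as np,cv2
from cell import manip
def ray(n,uv,m=None):
    m=m or manip.camera_model(n); R=cv2.Rodrigues(m["rvec"])[0]; t=m["tvec"]
    d=R.T@np.linalg.inv(m["K"])@np.array([uv[0],uv[1],1.]); return -R.T@t, d
def plane(n,uv,z,m=None):
    o,d=ray(n,uv,m); return o+d*(z-o[2])/d[2]
def proj(n,P,m=None):
    m=m or manip.camera_model(n)
    return cv2.projectPoints(np.array(P,float).reshape(-1,3),m["rvec"],m["tvec"],m["K"],None)[0][:,0]
def tri(a,ua,b,ub):
    o1,d1=ray(a,ua);o2,d2=ray(b,ub)
    s=np.linalg.lstsq(np.c_[d1,-d2],o2-o1,rcond=None)[0]
    p,q=o1+s[0]*d1,o2+s[1]*d2; return (p+q)/2,np.linalg.norm(p-q)
E
python3 - <<'E'
from h import *
im=cv2.imread("pics/top0.png"); hsv=cv2.cvtColor(im,cv2.COLOR_BGR2HSV)
m=((hsv[...,1]<40)&(hsv[...,2]>140)).astype(np.uint8)*255
r=np.zeros_like(m); r[105:245,150:325]=m[105:245,150:325]
r=cv2.morphologyEx(r,cv2.MORPH_CLOSE,np.ones((9,9)))
c=max(cv2.findContours(r,cv2.RETR_EXTERNAL,cv2.CHAIN_APPROX_NONE)[0],key=cv2.contourArea)
rc=cv2.minAreaRect(c);print(rc)
bx=cv2.boxPoints(rc)
P=np.array([plane("top",p,.1) for p in bx]);print(P.round(4)); print(np.linalg.norm(np.diff(P,axis=0),axis=1))
v=im.copy(); cv2.drawContours(v,[c],-1,(0,0,255),1); cv2.polylines(v,[bx.astype(int)],True,(0,255,0),1)
cv2.imwrite("pics/t1.png",cv2.resize(v[95:255,130:340],None,fx=3.7,fy=3.7,interpolation=cv2.INTER_CUBIC))
s=cv2.imread("pics/side0.png");cv2.imwrite("pics/s1.png",cv2.resize(s[140:280,220:370],None,fx=4,fy=4,interpolation=cv2.INTER_CUBIC))
E
```

```text
((234.43255615234375, 174.2176055908203), (135.78591918945312, 88.58708190917969), 13.13402271270752)
[[ 0.5136  0.2825  0.1   ]
 [ 0.7307  0.2295  0.1   ]
 [ 0.6443 -0.1023  0.1   ]
 [ 0.4286 -0.0458  0.1   ]]
[0.22341369 0.34285842 0.22292898]
```

View pics/t1.png

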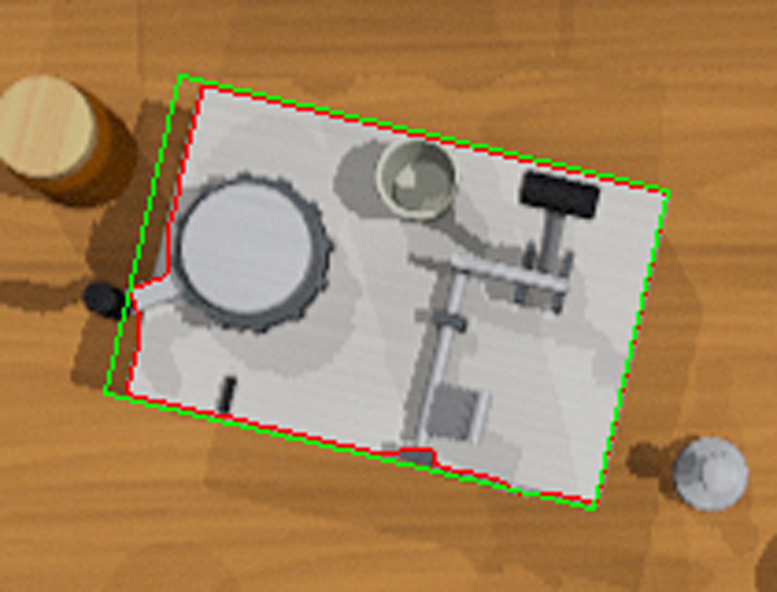

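View pics/s1.png

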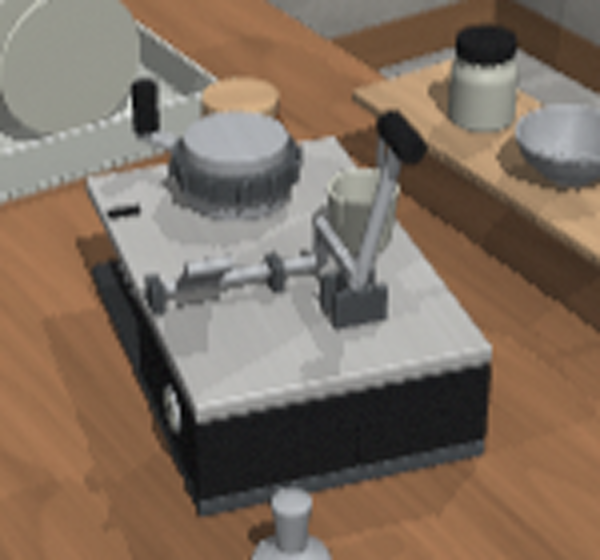

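Run:
```python
from h import *
C=[(203,86),(667,190),(597,507),(129,392)]
loc=np.array([[.11,.17],[.11,-.16],[-.11,-.16],[-.11,.17]])
W=np.array([plane("top",((x+.5)/3.7-.5+130,(y+.5)/3.7-.5+95),.1)[:2] for x,y in C])
def fit(l,w):
    lc,wc=l-l.mean(0),w-w.mean(0); th=np.arctan2((lc[:,0]*wc[:,1]-lc[:,1]*wc[:,0]).sum(),(lc*wc).sum())
    R=np.array([[np.cos(th),-np.sin(th)],[np.sin(th),np.cos(th)]]); o=w.mean(0)-R@l.mean(0); return th,o,R,(l@R.T+o-w)
th,o,R,e=fit(loc,W);print(th,o,"\n",(e*1000).round(1))
def w(p): return np.r_[R@np.array(p[:2])+o,p[2]]
# side view overlay
lev=.25
pts={"rl":(.11,.17,.1),"rr":(.11,-.16,.1),"fr":(-.11,-.16,.1),"fl":(-.11,.17,.1),"ch":(0,.1,.156),"lp":(.03,-.09,.115),"lg":(.03+.13*np.sin(.25),-.09,.115+.13*np.cos(.25)),"ct":(-.072,-.035-.05*np.sin(.8),.115+.05*np.cos(.8)),"cp":(-.072,-.035,.115)}
for n,(x0,y0,x1,y1,f) in {"top":(130,95,340,255,3.7),"side":(220,140,370,280,4)}.items():
    im=cv2.imread(f"pics/{n}0.png"); v=cv2.resize(im[y0:y1,x0:x1],None,fx=f,fy=f,interpolation=cv2.INTER_CUBIC)
    for k,p in pts.items():
        u=(proj(n,w(p))[0]-[x0,y0]+.5)*f; cv2.circle(v,tuple(int(a) for a in u),3,(0,0,255),-1)
    cv2.imwrite(f"pics/ov_{n}.png",v)
k=plane("top",((105+.5)/3.7-.5+130,(299+.5)/3.7-.5+95),.173);print("knob",k,R.T@(k[:2]-o))
for k,p in pts.items(): print(k,w(p).round(4))
```

```text
-0.25264472094538937 [0.57832218 0.07851632] 
 [[ 2.7  1.4]
 [-0.8 -3.4]
 [ 0.4 -1.8]
 [-2.3  3.8]]
knob [0.57031019 0.26127313 0.173     ] [-0.05344056  0.17495242]
rl [0.7273 0.2156 0.1   ]
rr [ 0.6448 -0.1039  0.1   ]
fr [ 0.4318 -0.0489  0.1   ]
fl [0.5143 0.2706 0.1   ]
ch [0.6033 0.1753 0.156 ]
lp [ 0.5849 -0.0161  0.115 ]
lg [ 0.616  -0.0242  0.241 ]
ct [0.4909 0.0279 0.1498]
cp [0.4999 0.0626 0.115 ]
```

View pics/ov_top.png

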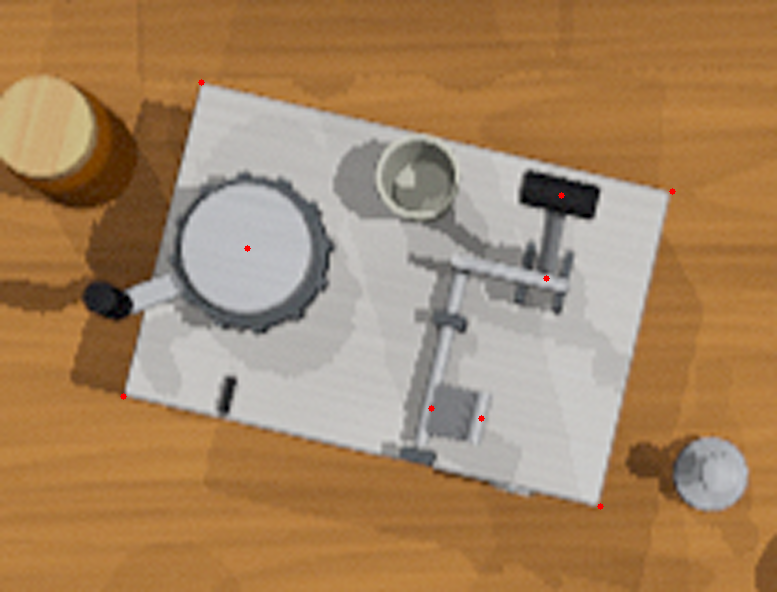

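View pics/ov_side.png

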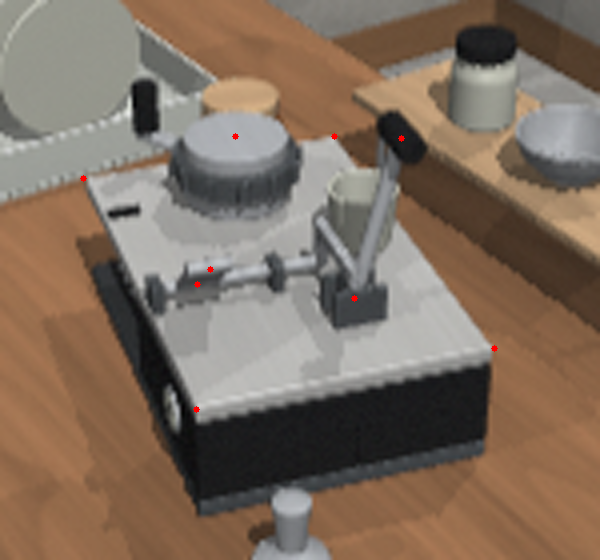

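```bash
cat >> h.py <<'E'
from scipy.spatial.transform import Rotation as Ro
TH=-.2526;O=np.array([.5783,.0785]);R2=np.array([[np.cos(TH),-np.sin(TH)],[np.sin(TH),np.cos(TH)]])
def w(p): return np.r_[R2@np.array(p[:2])+O,p[2]]
def tp(p): return np.r_[R2.T@(np.array(p[:2])-O),p[2]]
def st():
    s=manip.read_state(); M=Ro.from_quat(s["tcp_rot"]).as_matrix(); j=M[:,2]
    print("t",round(s["clock"],2),"pos",s["tool_pos"].round(4),"press",tp(s["tool_pos"]).round(4),"x",M[:,0].round(3),"jaw",j.round(3),"yaw",np.degrees(np.arctan2(j[1],j[0])).round(1),"F",s["contact_force"].round(2),"w",s["gripper_width"].round(3),"q",s["q"].round(2))
E
python3 -c "
from h import *
st()
for q in np.linspace(.345,1.3,9):
    a=q+np.radians(105.5); p=w((.095*np.cos(a),.1+.095*np.sin(a),.15)); print(q.round(3),p.round(4), np.degrees(a+TH)%180-90)
"
```

```text
Traceback (most recent call last):
  File "h.py", line 21, in st
    print("t",round(s["clock"],2),"pos",s["tool_pos"].round(4),"press",tp(s["tool_pos"]).round(4),"x",M[:,0].round(3),"jaw",j.round(3),"yaw",np.degrees(np.arctan2(j[1],j[0])).round(1),"F",s["contact_force"].round(2),"w",s["gripper_width"].round(3),"q",s["q"].round(2))
                                                                                                                                                                                                                            ^^^^^^^^^^^^^^^^^^^^^^^^
AttributeError: 'float' object has no attribute 'round'
```

```bash
sed -i 's/s\["gripper_width"\].round(3)/round(s["gripper_width"],3)/' h.py
python3 -c "
from h import *
st()
for q in np.linspace(.345,1.3,9):
    a=q+np.radians(105.5); p=w((.095*np.cos(a),.1+.095*np.sin(a),.15)); print(q.round(3),p.round(4), np.degrees(a+TH)%180-90)
"
```

```text
t 0.15 pos [0.1955 0.6193 0.2305] press [-0.5058  0.428   0.2305] x [-0.001 -0.001 -1.   ] jaw [ 0.301  0.954 -0.002] yaw 72.5 F [ 0.18  0.4  -0.51] w 0.995 q [-1.    0.5  -0.43  1.55  0.22  1.14 -0.21]
0.345 [0.5696 0.2641 0.15  ] 20.794130027008805
0.464 [0.5592 0.2595 0.15  ] 27.633813706382995
0.584 [0.5495 0.2536 0.15  ] 34.47349738575721
0.703 [0.5406 0.2467 0.15  ] 41.3131810651314
0.822 [0.5325 0.2387 0.15  ] 48.15286474450559
0.942 [0.5255 0.2298 0.15  ] 54.99254842387981
1.061 [0.5195 0.2202 0.15  ] 61.83223210325403
1.181 [0.5148 0.2099 0.15  ] 68.67191578262822
1.3 [0.5113 0.1991 0.15  ] 75.51159946200241
```

>>> {"method": "jog_arm", "body": {"moves": [{"tz":4},{"tz":4},{"tx":2.8,"ty":-2.7,"rz":-6.5},{"tx":2.8,"ty":-2.7,"rz":-6.5},{"tx":2.8,"ty":-2.7,"rz":-6.5},{"tx":2.8,"ty":-2.7,"rz":-6.5},{"tx":2.8,"ty":-2.7,"rz":-6.5},{"tx":2.8,"ty":-2.7,"rz":-6.5}], "jaw": 4.5}}

```text
validation failed for argument at $.mo...
```

```bash
python3 -c "
from h import *
st()"
```

```text
t 0.15 pos [0.1955 0.6193 0.2305] press [-0.5058  0.428   0.2305] x [-0.001 -0.001 -1.   ] jaw [ 0.301  0.954 -0.002] yaw 72.5 F [ 0.18  0.4  -0.51] w 0.995 q [-1.    0.5  -0.43  1.55  0.22  1.14 -0.21]
```

>>> {"method": "jog_arm", "body": {"moves": [{"tx":0,"ty":0,"tz":4.0,"rx":0,"ry":0,"rz":0},{"tx":0,"ty":0,"tz":4.0,"rx":0,"ry":0,"rz":0}], "jaw": 4.5}}

```text
clock: 0.32
tool_pos: [0.1944, 0.6129, 0.301]
tcp_rot: [-0.423, 0.576, 0.414, 0.564]
contact_force: [-0.1, 1.4, 1.0]
gripper_width: 0.75
```

>>> {"method": "jog_arm", "body": {"moves": [{"tx":2.8,"ty":-2.7,"tz":0,"rx":0,"ry":0,"rz":-6.5},{"tx":2.8,"ty":-2.7,"tz":0,"rx":0,"ry":0,"rz":-6.5},{"tx":2.8,"ty":-2.7,"tz":0,"rx":0,"ry":0,"rz":-6.5},{"tx":2.8,"ty":-2.7,"tz":0,"rx":0,"ry":0,"rz":-6.5},{"tx":2.8,"ty":-2.7,"tz":0,"rx":0,"ry":0,"rz":-6.5},{"tx":2.8,"ty":-2.7,"tz":0,"rx":0,"ry":0,"rz":-6.5},{"tx":2.8,"ty":-2.7,"tz":0,"rx":0,"ry":0,"rz":-6.5},{"tx":2.8,"ty":-2.7,"tz":0,"rx":0,"ry":0,"rz":-6.5}]}}

```text
clock: 0.98
tool_pos: [0.4126, 0.3987, 0.3103]
tcp_rot: [-0.116, 0.7, 0.124, 0.694]
contact_force: [-0.8, 1.2, -0.4]
gripper_width: 0.526
```

```bash
python3 -c "
from h import *
st()"
```

```text
t 0.98 pos [0.4126 0.3987 0.3103] press [-0.2405  0.2686  0.3103] x [-0.01   0.009 -1.   ] jaw [ 0.942  0.335 -0.007] yaw 19.6 F [-0.77  1.19 -0.37] w 0.526 q [-0.66  0.27 -0.18  1.66  0.04  1.22 -0.5 ]
```

>>> {"method": "jog_arm", "body": {"moves": [{"tx":3.0,"ty":-2.6,"tz":0,"rx":0,"ry":0,"rz":0},{"tx":3.0,"ty":-2.6,"tz":-1,"rx":0,"ry":0,"rz":0},{"tx":3.0,"ty":-2.6,"tz":-1,"rx":0,"ry":0,"rz":0},{"tx":3.0,"ty":-2.6,"tz":-1,"rx":0,"ry":0,"rz":0},{"tx":3.0,"ty":-2.6,"tz":-1,"rx":0,"ry":0,"rz":0},{"tx":0,"ty":0,"tz":0,"rx":0,"ry":0,"rz":0}]}}

```text
clock: 1.48
tool_pos: [0.5713, 0.2537, 0.27]
tcp_rot: [-0.112, 0.699, 0.116, 0.696]
contact_force: [-0.0, -1.2, -0.6]
gripper_width: 0.53
```

```bash
python3 -c "
from h import *
st()"
```

```text
t 1.48 pos [0.5713 0.2537 0.27  ] press [-0.0505  0.1679  0.27  ] x [-0.005  0.005 -1.   ] jaw [ 0.948  0.317 -0.003] yaw 18.5 F [-0.03 -1.21 -0.63] w 0.53 q [-0.4   0.39 -0.07  1.58  0.02  1.17 -0.15]
```

Refine laterally, then look with the wrist camera before descending.

>>> {"method": "jog_arm", "body": {"moves": [{"tx":-0.2,"ty":1.0,"tz":-2,"rx":0,"ry":0,"rz":2},{"tx":0,"ty":0,"tz":-2.0,"rx":0,"ry":0,"rz":0},{"tx":0,"ty":0,"tz":0,"rx":0,"ry":0,"rz":0}]}}

```text
clock: 1.73
tool_pos: [0.5725, 0.2583, 0.2278]
tcp_rot: [-0.121, 0.698, 0.124, 0.695]
contact_force: [-0.6, -0.2, -0.5]
gripper_width: 0.525
```

```bash
python3 -c "
from h import *
st()
m=manip.camera_model('wrist');im=manip.read_camera('wrist')[:,:,::-1].copy()
s=manip.read_state()
for p,c in ((w((-.0551,.1775,.173)),(0,0,255)),(s['tool_pos'],(0,255,0))):
    u=proj('wrist',p,m)[0]; print(u); cv2.circle(im,tuple(int(a) for a in u),3,c,-1)
cv2.imwrite('pics/w2.png',im)"
```

```text
t 1.73 pos [0.5725 0.2583 0.2278] press [-0.0506  0.1726  0.2278] x [-0.005  0.003 -1.   ] jaw [ 0.94   0.342 -0.004] yaw 20.0 F [-0.63 -0.2  -0.5 ] w 0.525 q [-0.41  0.43 -0.08  1.62  0.03  1.09 -0.14]
[275.19573936 228.38827478]
[277.56785785 287.63784958]
```

View pics/w2.png

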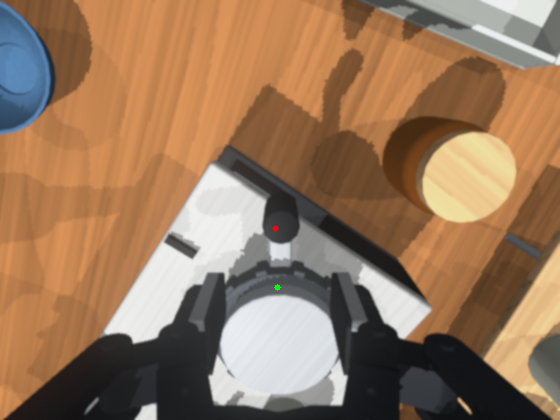

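The wrist view shows the knob top at about (280,223). My prediction was (275,228), a few mm off. The jaws sit astride the arm line.

```bash
python3 -c "
from h import *
k=plane('wrist',(280,225),.173);print(k,tp(k));d=tp(k)[:2]-[0,.1];print(np.hypot(*d),np.arctan2(d[1],d[0])-np.radians(105.5))
s=manip.read_state();print((k-s['tool_pos'])*100)"
```

```text
[0.57185862 0.26725906 0.173     ] [-0.05341207  0.18115912  0.173     ]
0.0971578666423704 0.31153308886307496
[-0.10026638  0.82301888 -5.65563251]
```

>>> {"method": "jog_arm", "body": {"moves": [{"tx":-0.1,"ty":0.9,"tz":-1.5,"rx":0,"ry":0,"rz":0},{"tx":0,"ty":0.3,"tz":-2.0,"rx":0,"ry":0,"rz":0},{"tx":0,"ty":0,"tz":-2.0,"rx":0,"ry":0,"rz":0},{"tx":0,"ty":0,"tz":-2,"rx":0,"ry":0,"rz":0},{"tx":0,"ty":0,"tz":0,"rx":0,"ry":0,"rz":0}]}}

```text
clock: 2.2
tool_pos: [0.5736, 0.2755, 0.1597]
tcp_rot: [-0.121, 0.694, 0.126, 0.698]
contact_force: [-1.8, -0.8, -0.8]
gripper_width: 0.527
```

```bash
python3 -c "
from h import *
st()"
```

```text
t 2.2 pos [0.5736 0.2755 0.1597] press [-0.0537  0.1896  0.1597] x [ 0.004  0.009 -1.   ] jaw [0.939 0.344 0.007] yaw 20.1 F [-1.84 -0.82 -0.78] w 0.527 q [-0.43  0.51 -0.08  1.67  0.04  0.96 -0.17]
```

>>> {"method": "jog_arm", "body": {"moves": [{"tx":-0.3,"ty":-0.9,"tz":-1,"rx":0,"ry":0,"rz":0},{"tx":0,"ty":0,"tz":-0.4,"rx":0,"ry":0,"rz":0},{"tx":0,"ty":0,"tz":0,"rx":0,"ry":0,"rz":0},{"tx":0,"ty":0,"tz":0,"rx":0,"ry":0,"rz":0}], "jaw": 2.8, "squeeze": 20}}

```text
clock: 2.53
tool_pos: [0.572, 0.2699, 0.1511]
tcp_rot: [-0.121, 0.692, 0.128, 0.7]
contact_force: [0.0, -0.8, 0.8]
gripper_width: 0.33
```

```bash
python3 -c "
from h import *
st()"
```

```text
t 2.53 pos [0.572  0.2699 0.1511] press [-0.054   0.1838  0.1511] x [ 0.008  0.012 -1.   ] jaw [0.938 0.347 0.012] yaw 20.3 F [ 0.01 -0.75  0.75] w 0.33 q [-0.42  0.51 -0.08  1.69  0.04  0.93 -0.16]
```

>>> {"method": "jog_arm", "body": {"moves": [{"tx":-1.2,"ty":-0.8,"tz":-0.2,"rx":0,"ry":0,"rz":6.8},{"tx":-1.0,"ty":-0.6,"tz":0,"rx":0,"ry":0,"rz":6.8},{"tx":-0.9,"ty":-0.7,"tz":0,"rx":0,"ry":0,"rz":6.8},{"tx":-0.8,"ty":-0.8,"tz":0,"rx":0,"ry":0,"rz":6.8}]}}

```text
clock: 2.87
tool_pos: [0.5391, 0.2489, 0.1568]
tcp_rot: [-0.284, 0.635, 0.298, 0.653]
contact_force: [2.0, 1.7, -1.8]
gripper_width: 0.324
```

```bash
python3 -c "
from h import *
st()"
```

```text
t 2.87 pos [0.5391 0.2489 0.1568] press [-0.0806  0.1552  0.1568] x [ 0.015  0.028 -0.999] jaw [0.66  0.75  0.031] yaw 48.6 F [ 2.    1.66 -1.83] w 0.324 q [-0.31  0.44 -0.2   1.79  0.09  0.89  0.3 ]
```

>>> {"method": "jog_arm", "body": {"moves": [{"tx":-0.9,"ty":-0.9,"tz":-0.5,"rx":0,"ry":0,"rz":6.5},{"tx":-0.8,"ty":-0.9,"tz":-0.4,"rx":0,"ry":0,"rz":6.5},{"tx":-0.6,"ty":-1.0,"tz":-0.2,"rx":0,"ry":0,"rz":6.5},{"tx":-0.4,"ty":-1.1,"tz":0,"rx":0,"ry":0,"rz":6.5}]}}

```text
clock: 3.2
tool_pos: [0.5172, 0.2183, 0.1552]
tcp_rot: [-0.427, 0.541, 0.447, 0.571]
contact_force: [-0.7, 2.7, -2.2]
gripper_width: 0.327
```

```bash
python3 -c "
from h import *
st()"
```

```text
t 3.2 pos [0.5172 0.2183 0.1552] press [-0.094   0.1201  0.1552] x [ 0.016  0.048 -0.999] jaw [0.236 0.97  0.051] yaw 76.3 F [-0.66  2.71 -2.25] w 0.327 q [-0.17  0.4  -0.31  1.88  0.11  0.85  0.8 ]
```

>>> {"method": "jog_arm", "body": {"moves": [{"tx":-0.3,"ty":-1.0,"tz":-0.3,"rx":0,"ry":0,"rz":0},{"tx":-0.2,"ty":-1.0,"tz":-0.2,"rx":0,"ry":0,"rz":0},{"tx":-0.1,"ty":-0.6,"tz":0,"rx":0,"ry":0,"rz":0}]}}

```text
clock: 3.45
tool_pos: [0.5126, 0.1968, 0.1543]
tcp_rot: [-0.426, 0.537, 0.448, 0.574]
contact_force: [3.0, 19.0, -11.5]
gripper_width: 0.325
```

```bash
python3 -c "
from h import *
st()"
```

```text
t 3.45 pos [0.5126 0.1968 0.1543] press [-0.0932  0.0981  0.1543] x [ 0.023  0.057 -0.998] jaw [0.235 0.97  0.061] yaw 76.4 F [  3.01  19.04 -11.47] w 0.325 q [-0.13  0.38 -0.32  1.92  0.1   0.82  0.85]
```

>>> {"method": "jog_arm", "body": {"moves": [{"tx":0.1,"ty":0.3,"tz":0,"rx":0,"ry":0,"rz":0},{"tx":0,"ty":0,"tz":3.0,"rx":0,"ry":0,"rz":0},{"tx":0,"ty":0,"tz":4,"rx":0,"ry":0,"rz":0},{"tx":0,"ty":0,"tz":4,"rx":0,"ry":0,"rz":0},{"tx":-3,"ty":0,"tz":1,"rx":0,"ry":0,"rz":0},{"tx":0,"ty":0,"tz":0,"rx":0,"ry":0,"rz":0}], "jaw": 4}}

```text
clock: 3.95
tool_pos: [0.4827, 0.1937, 0.2778]
tcp_rot: [-0.421, 0.544, 0.441, 0.577]
contact_force: [-1.1, 0.2, -1.9]
gripper_width: 0.47
```

```bash
python3 -c "
from h import *
st()
for n in ('wrist','top'):
    cv2.imwrite(f'pics/{n}3.png',manip.read_camera(n)[:,:,::-1])
k=proj('wrist',w((-.095,.1,.173)));print(k)
"
```

```text
t 3.95 pos [0.4827 0.1937 0.2778] press [-0.1214  0.0877  0.2778] x [ 0.019  0.051 -0.999] jaw [0.257 0.965 0.054] yaw 75.1 F [-1.13  0.21 -1.9 ] w 0.47 q [-0.11  0.18 -0.34  1.85  0.03  1.08  0.86]
[[286.83006742 239.17398126]]
```

View pics/wrist3.png

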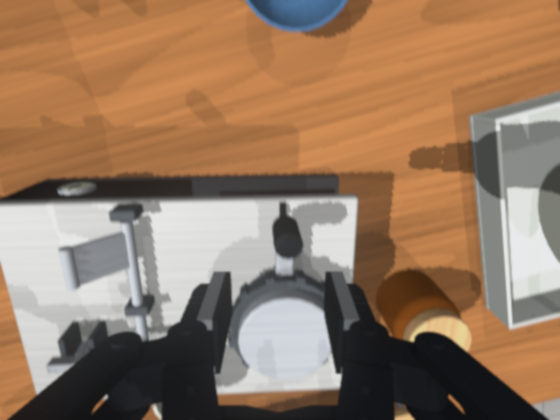

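View pics/top3.png

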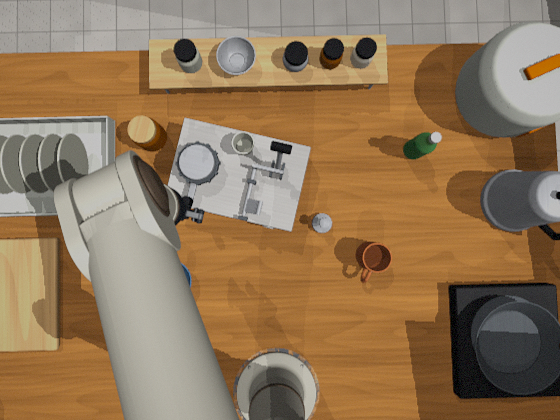

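The collar knob is at (288,242), against (287,239) predicted for locked, and the arm lies over the mark. It is home. Next is the catch: close the fingers, go to its right side and sweep left.

>>> {"method": "jog_arm", "body": {"moves": [{"tx":0,"ty":-3.6,"tz":0,"rx":-3,"ry":1,"rz":0},{"tx":0,"ty":-3.6,"tz":0,"rx":0,"ry":0,"rz":0},{"tx":0,"ty":-3.6,"tz":0,"rx":0,"ry":0,"rz":0},{"tx":0,"ty":-3.6,"tz":0,"rx":0,"ry":0,"rz":0},{"tx":0,"ty":-3.6,"tz":0,"rx":0,"ry":0,"rz":0},{"tx":0,"ty":-3.6,"tz":0,"rx":0,"ry":0,"rz":0},{"tx":0,"ty":0,"tz":0,"rx":0,"ry":0,"rz":0}], "jaw": 0}}

```text
clock: 4.63
tool_pos: [0.4843, -0.0339, 0.2718]
tcp_rot: [-0.43, 0.565, 0.428, 0.56]
contact_force: [0.6, -0.2, -0.5]
gripper_width: -0.003
```

```bash
python3 -c "
from h import *
st();print(w((-.072,-.118,.135)))"
```

```text
t 4.63 pos [ 0.4843 -0.0339  0.2718] press [-0.0629 -0.1323  0.2718] x [-0.003 -0.007 -1.   ] jaw [ 0.264  0.964 -0.007] yaw 74.7 F [ 0.63 -0.16 -0.46] w -0.003 q [ 0.16  0.14 -0.17  1.91  0.03  1.1   1.28]
[ 0.47909402 -0.01776097  0.135     ]
```

>>> {"method": "jog_arm", "body": {"moves": [{"tx":-0.6,"ty":1.0,"tz":-3,"rx":0,"ry":0,"rz":0},{"tx":0,"ty":0,"tz":-3,"rx":0,"ry":0,"rz":0},{"tx":0,"ty":0,"tz":-3,"rx":0,"ry":0,"rz":0},{"tx":0,"ty":0,"tz":-2.5,"rx":0,"ry":0,"rz":0},{"tx":0,"ty":0,"tz":0,"rx":0,"ry":0,"rz":0}]}}

```text
clock: 5.05
tool_pos: [0.4784, -0.0323, 0.1506]
tcp_rot: [-0.425, 0.57, 0.42, 0.563]
contact_force: [-1.1, 1.0, -0.7]
gripper_width: -0.004
```

```bash
python3 -c "
from h import *
st()
for n in ('wrist','side'):
    cv2.imwrite(f'pics/{n}4.png',manip.read_camera(n)[:,:,::-1])"
```

```text
t 5.05 pos [ 0.4784 -0.0323  0.1506] press [-0.069  -0.1323  0.1506] x [-0.004 -0.011 -1.   ] jaw [ 0.285  0.958 -0.012] yaw 73.4 F [-1.12  1.01 -0.65] w -0.004 q [ 0.15  0.28 -0.17  2.05  0.08  0.82  1.22]
```

View pics/wrist4.png

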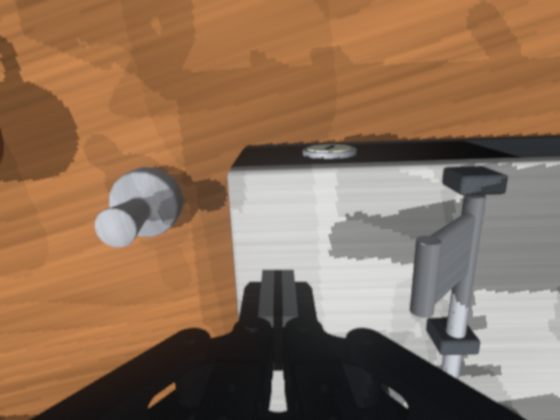

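View pics/side4.png

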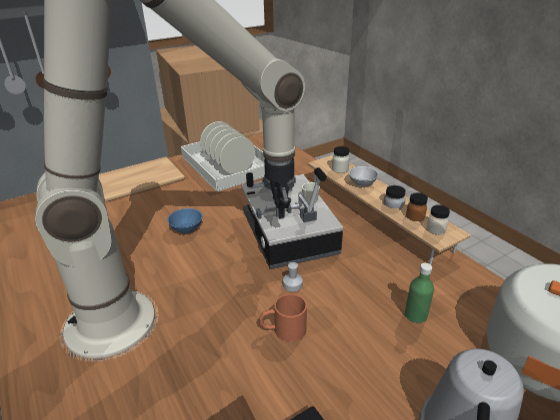

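>>> {"method": "jog_arm", "body": {"moves": [{"tx":0,"ty":0,"tz":-1.7,"rx":0,"ry":0,"rz":0},{"tx":0,"ty":0,"tz":0,"rx":0,"ry":0,"rz":0},{"tx":0.4,"ty":1.6,"tz":0,"rx":0,"ry":0,"rz":0},{"tx":0.4,"ty":1.6,"tz":0,"rx":0,"ry":0,"rz":0},{"tx":0.4,"ty":1.6,"tz":0,"rx":0,"ry":0,"rz":0}]}}

```text
clock: 5.57
tool_pos: [0.4991, 0.012, 0.1452]
tcp_rot: [-0.427, 0.569, 0.414, 0.569]
contact_force: [-5.2, -15.4, 18.6]
gripper_width: 0.001
```

```bash
python3 -c "
from h import *
st()"
```

```text
t 5.57 pos [0.4991 0.012  0.1452] press [-0.06   -0.0841  0.1452] x [ 0.011 -0.015 -1.   ] jaw [ 0.294  0.956 -0.011] yaw 72.9 F [ -5.2  -15.39  18.58] w 0.001 q [ 0.06  0.31 -0.18  2.02  0.1   0.81  1.1 ]
```

>>> {"method": "jog_arm", "body": {"moves": [{"tx":-0.5,"ty":-1.5,"tz":0,"rx":0,"ry":0,"rz":0},{"tx":0,"ty":0,"tz":0,"rx":0,"ry":0,"rz":0}]}}

```text
clock: 5.73
tool_pos: [0.4982, -0.001, 0.1506]
tcp_rot: [-0.43, 0.566, 0.413, 0.57]
contact_force: [-0.7, 0.0, 0.3]
gripper_width: -0.006
```

```bash
python3 -c "
from h import *
st()
for n in ('wrist','side'):
    cv2.imwrite(f'pics/{n}5.png',manip.read_camera(n)[:,:,::-1])
s=cv2.imread('pics/side5.png');cv2.imwrite('pics/s5.png',cv2.resize(s[140:280,220:370],None,fx=4,fy=4,interpolation=cv2.INTER_CUBIC))"
```

```text
t 5.73 pos [ 0.4982 -0.001   0.1506] press [-0.0577 -0.097   0.1506] x [ 0.018 -0.016 -1.   ] jaw [ 0.29   0.957 -0.01 ] yaw 73.1 F [-0.72  0.01  0.27] w -0.006 q [ 0.09  0.3  -0.17  2.02  0.1   0.81  1.13]
```

View pics/wrist5.png

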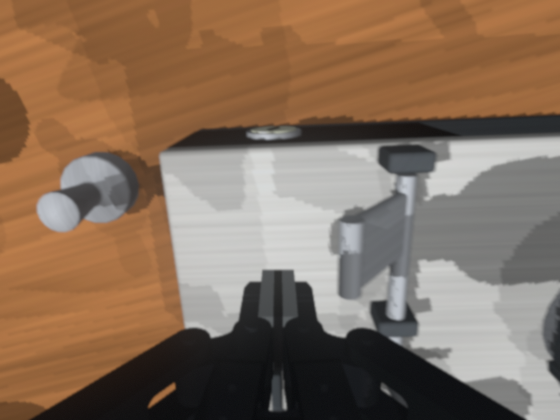

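View pics/s5.png

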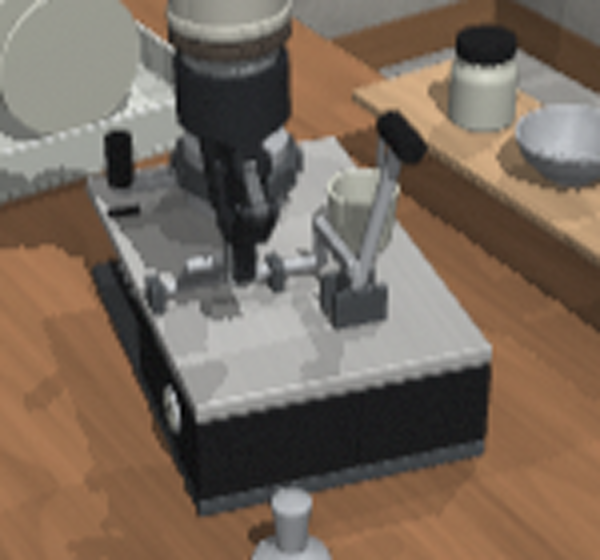

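>>> {"method": "jog_arm", "body": {"moves": [{"tx":-1.6,"ty":-1.4,"tz":0,"rx":1,"ry":1,"rz":2},{"tx":0,"ty":0,"tz":-1.5,"rx":0,"ry":0,"rz":0},{"tx":0,"ty":0,"tz":-1,"rx":0,"ry":0,"rz":0},{"tx":0,"ty":0,"tz":0,"rx":0,"ry":0,"rz":0}]}}

```text
clock: 6.17
tool_pos: [0.4873, -0.0113, 0.1304]
tcp_rot: [-0.433, 0.555, 0.431, 0.564]
contact_force: [-0.4, -0.6, 0.7]
gripper_width: -0.0
```

```bash
python3 -c "
from h import *
st()"
```

```text
t 6.17 pos [ 0.4873 -0.0113  0.1304] press [-0.0656 -0.1097  0.1304] x [ 0.012  0.005 -1.   ] jaw [0.253 0.967 0.008] yaw 75.4 F [-0.37 -0.62  0.74] w -0.0 q [ 0.13  0.32 -0.18  2.06  0.08  0.76  1.22]
```

>>> {"method": "jog_arm", "body": {"moves": [{"tx":0,"ty":1.0,"tz":0,"rx":0,"ry":0,"rz":0},{"tx":0.2,"ty":1.0,"tz":-0.1,"rx":0,"ry":0,"rz":0},{"tx":0.2,"ty":1.0,"tz":-0.1,"rx":0,"ry":0,"rz":0}]}}

```text
clock: 6.42
tool_pos: [0.4921, 0.0178, 0.1298]
tcp_rot: [-0.433, 0.557, 0.429, 0.565]
contact_force: [-1.7, -6.4, 5.9]
gripper_width: -0.006
```

```bash
python3 -c "
from h import *
st()"
```

```text
t 6.42 pos [0.4921 0.0178 0.1298] press [-0.0683 -0.0803  0.1298] x [ 0.012  0.003 -1.   ] jaw [0.257 0.966 0.006] yaw 75.1 F [-1.74 -6.42  5.85] w -0.006 q [ 0.07  0.33 -0.19  2.04  0.09  0.76  1.14]
```

>>> {"method": "jog_arm", "body": {"moves": [{"tx":0.2,"ty":0.9,"tz":0,"rx":0,"ry":0,"rz":0},{"tx":0.2,"ty":0.9,"tz":0,"rx":0,"ry":0,"rz":0}]}}

```text
clock: 6.58
tool_pos: [0.4972, 0.0373, 0.1311]
tcp_rot: [-0.434, 0.557, 0.428, 0.565]
contact_force: [-0.6, -2.0, 1.5]
gripper_width: -0.002
```

```bash
python3 -c "
from h import *
st()
for n in ('wrist',):
    cv2.imwrite(f'pics/{n}6.png',manip.read_camera(n)[:,:,::-1])
"
```

```text
t 6.58 pos [0.4972 0.0373 0.1311] press [-0.0683 -0.0601  0.1311] x [ 0.014  0.001 -1.   ] jaw [0.257 0.966 0.004] yaw 75.1 F [-0.58 -1.98  1.54] w -0.002 q [ 0.04  0.33 -0.2   2.03  0.09  0.77  1.1 ]
```

View pics/wrist6.png

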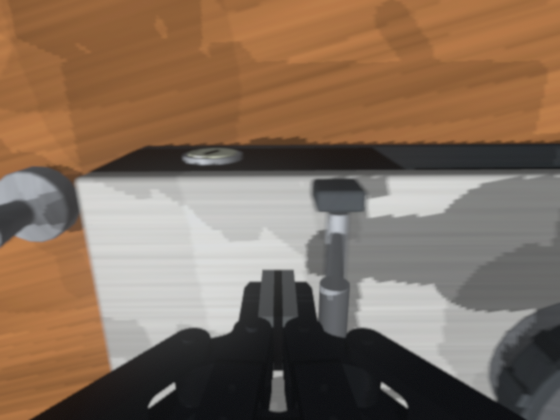

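The paddle is now about upright at (335,300) and moving at about 2 N. I keep sweeping.

>>> {"method": "jog_arm", "body": {"moves": [{"tx":0.2,"ty":0.9,"tz":0,"rx":0,"ry":0,"rz":0},{"tx":0.2,"ty":0.9,"tz":0,"rx":0,"ry":0,"rz":0},{"tx":0.1,"ty":0.6,"tz":0,"rx":0,"ry":0,"rz":0}]}}

```text
clock: 6.88
tool_pos: [0.503, 0.0663, 0.1313]
tcp_rot: [-0.434, 0.555, 0.429, 0.564]
contact_force: [-0.7, -4.1, 0.3]
gripper_width: -0.004
```

```bash
python3 -c "
from h import *
st()
for n in ('wrist',):
    cv2.imwrite(f'pics/{n}7.png',manip.read_camera(n)[:,:,::-1])
"
```

```text
t 6.88 pos [0.503  0.0663 0.1313] press [-0.0698 -0.0306  0.1313] x [ 0.014  0.002 -1.   ] jaw [0.254 0.967 0.005] yaw 75.3 F [-0.69 -4.15  0.31] w -0.004 q [-0.01  0.35 -0.21  2.01  0.1   0.78  1.04]
```

View pics/wrist7.png

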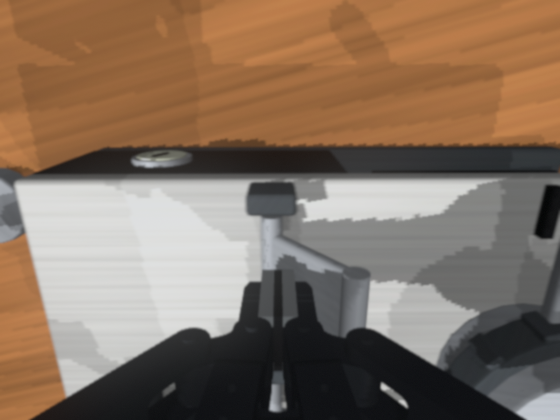

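>>> {"method": "jog_arm", "body": {"moves": [{"tx":0.1,"ty":0.5,"tz":0,"rx":0,"ry":0,"rz":0},{"tx":0.1,"ty":0.5,"tz":0,"rx":0,"ry":0,"rz":0}]}}

```text
clock: 7.1
tool_pos: [0.5036, 0.0702, 0.1309]
tcp_rot: [-0.436, 0.559, 0.427, 0.561]
contact_force: [-5.0, -19.6, 11.5]
gripper_width: -0.003
```

```bash
python3 -c "
from h import *
st()"
```

```text
t 7.1 pos [0.5036 0.0702 0.1309] press [-0.0703 -0.0268  0.1309] x [ 0.009 -0.008 -1.   ] jaw [ 0.255  0.967 -0.005] yaw 75.2 F [ -4.97 -19.58  11.49] w -0.003 q [-0.03  0.35 -0.2   2.    0.11  0.79  1.02]
```

Force has risen to 20 N, so the catch is at its stop. I back off, lift and check.

>>> {"method": "jog_arm", "body": {"moves": [{"tx":-0.4,"ty":-1.5,"tz":0,"rx":0,"ry":0,"rz":0},{"tx":0,"ty":0,"tz":3.5,"rx":0,"ry":0,"rz":0},{"tx":0,"ty":0,"tz":4,"rx":0,"ry":0,"rz":0},{"tx":0,"ty":0,"tz":4,"rx":0,"ry":0,"rz":0},{"tx":-2,"ty":-2,"tz":4,"rx":0,"ry":0,"rz":0},{"tx":-1,"ty":-2.5,"tz":3,"rx":0,"ry":0,"rz":0},{"tx":0,"ty":0,"tz":0,"rx":0,"ry":0,"rz":0}], "jaw": 8}}

```text
clock: 7.68
tool_pos: [0.4686, 0.0137, 0.3142]
tcp_rot: [-0.434, 0.561, 0.43, 0.559]
contact_force: [1.4, -0.5, -0.0]
gripper_width: 0.936
```

```bash
python3 -c "
from h import *
st()
m=manip.camera_model('wrist')
for n in ('wrist','side'):
    cv2.imwrite(f'pics/{n}8.png',manip.read_camera(n)[:,:,::-1])
im=cv2.imread('pics/wrist8.png')
for p in ((-.072,-.035+.05*np.sin(.8),.115+.05*np.cos(.8)),(.062,-.09,.241),(-.095,.1,.173)):
    u=proj('wrist',w(p),m)[0];print(u);cv2.circle(im,tuple(int(a) for a in u),3,(0,0,255),-1)
cv2.imwrite('pics/wrist8.png',im)
s=cv2.imread('pics/side8.png');cv2.imwrite('pics/s8.png',cv2.resize(s[140:280,220:370],None,fx=4,fy=4,interpolation=cv2.INTER_CUBIC))"
```

```text
t 7.68 pos [0.4686 0.0137 0.3142] press [-0.09   -0.0901  0.3142] x [ 0.002 -0.007 -1.   ] jaw [ 0.253  0.967 -0.006] yaw 75.3 F [ 1.36 -0.47 -0.01] w 0.936 q [ 0.09  0.07 -0.19  1.89  0.02  1.18  1.21]
[383.39152488 208.4256676 ]
[279.11530465 414.82671156]
[519.67861746 189.47288276]
```

View pics/wrist8.png

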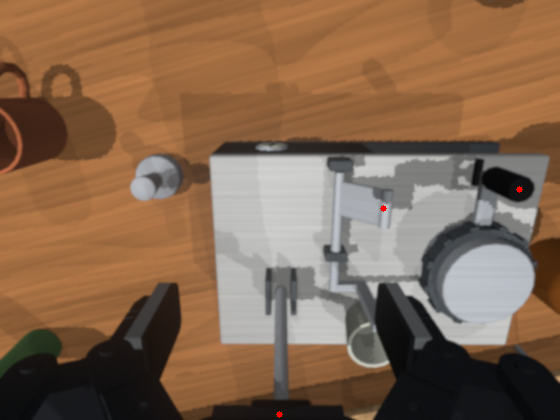

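View pics/s8.png

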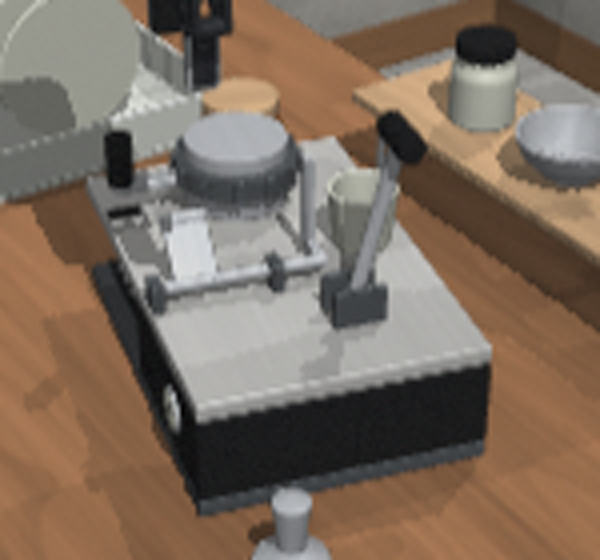

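The catch's round edge at (385,208) matches the predicted off position (383,208). The tongue is upright and clear of the lever. Next I go over the handle.

>>> {"method": "jog_arm", "body": {"moves": [{"tx":3.7,"ty":-0.9,"tz":0,"rx":0,"ry":0,"rz":0},{"tx":3.7,"ty":-0.9,"tz":0,"rx":0,"ry":0,"rz":0},{"tx":3.7,"ty":-0.9,"tz":0,"rx":0,"ry":0,"rz":0},{"tx":3.2,"ty":-0.9,"tz":0,"rx":0,"ry":0,"rz":0},{"tx":0,"ty":0,"tz":0,"rx":0,"ry":0,"rz":0}]}}

```text
clock: 8.2
tool_pos: [0.6097, -0.0123, 0.2991]
tcp_rot: [-0.432, 0.562, 0.439, 0.552]
contact_force: [-1.1, -0.5, -0.5]
gripper_width: 0.936
```

```bash
python3 -c "
from h import *
st()
s=manip.read_state();print((w((.0622,-.09,.217))-s['tool_pos'])*100)
m=manip.camera_model('wrist')
cv2.imwrite('pics/w9.png',manip.read_camera('wrist')[:,:,::-1]);print(proj('wrist',w((.0622,-.09,.241)),m))"
```

```text
t 8.2 pos [ 0.6097 -0.0123  0.2991] press [ 0.0531 -0.0801  0.2991] x [-0.017 -0.001 -1.   ] jaw [ 0.242  0.97  -0.006] yaw 76.0 F [-1.12 -0.52 -0.54] w 0.936 q [ 0.1   0.36 -0.16  1.57  0.06  1.24  1.25]
[ 0.63238462 -1.18932235 -8.21139439]
[[261.25169697 251.63200148]]
```

View pics/w9.png

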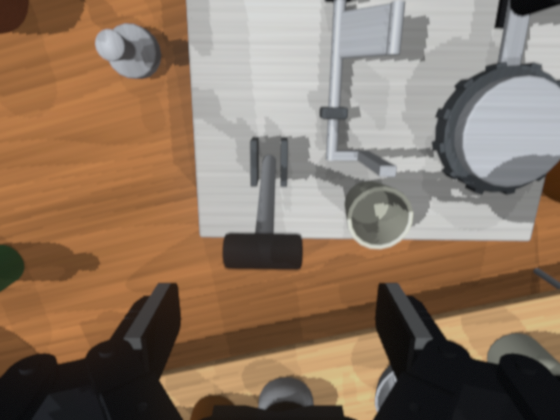

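The handle is at (263,251), against (261,252) predicted. I descend astride it.

>>> {"method": "jog_arm", "body": {"moves": [{"tx":0.7,"ty":-1.3,"tz":0,"rx":0,"ry":-1,"rz":0},{"tx":0,"ty":0,"tz":-1.0,"rx":0,"ry":0,"rz":0},{"tx":0,"ty":0,"tz":0,"rx":0,"ry":0,"rz":0}]}}

```text
clock: 8.5
tool_pos: [0.6121, -0.0208, 0.2826]
tcp_rot: [-0.434, 0.558, 0.44, 0.554]
contact_force: [-1.0, 0.1, -0.3]
gripper_width: 0.938
```

```bash
python3 -c "
from h import *
st()
s=manip.read_state();print((w((.0622,-.09,.217))-s['tool_pos'])*100)"
```

```text
t 8.5 pos [ 0.6121 -0.0208  0.2826] press [ 0.0576 -0.0877  0.2826] x [-0.01   0.002 -1.   ] jaw [ 0.236  0.972 -0.   ] yaw 76.3 F [-1.05  0.11 -0.26] w 0.938 q [ 0.11  0.37 -0.16  1.59  0.06  1.2   1.28]
[ 0.39021925 -0.34256018 -6.56164445]
```

>>> {"method": "jog_arm", "body": {"moves": [{"tx":0.4,"ty":-0.3,"tz":-2.0,"rx":0,"ry":-0.5,"rz":0},{"tx":0,"ty":0,"tz":-2.0,"rx":0,"ry":0,"rz":0},{"tx":0,"ty":0,"tz":-1.8,"rx":0,"ry":0,"rz":0},{"tx":0,"ty":0,"tz":0,"rx":0,"ry":0,"rz":0}]}}

```text
clock: 8.83
tool_pos: [0.6125, -0.0226, 0.2229]
tcp_rot: [-0.437, 0.555, 0.438, 0.556]
contact_force: [-1.1, 0.2, -0.7]
gripper_width: 0.937
```

```bash
python3 -c "
from h import *
st()
s=manip.read_state();print((w((.0622,-.09,.217))-s['tool_pos'])*100)"
```

```text
t 8.83 pos [ 0.6125 -0.0226  0.2229] press [ 0.0584 -0.0893  0.2229] x [ 0.     0.003 -1.   ] jaw [0.235 0.972 0.003] yaw 76.4 F [-1.09  0.24 -0.68] w 0.937 q [ 0.11  0.41 -0.15  1.66  0.07  1.07  1.27]
[ 0.35056824 -0.16269935 -0.59175455]
```

Now close on the handle ends.

>>> {"method": "jog_arm", "body": {"moves": [{"tx":0.4,"ty":-0.1,"tz":-0.6,"rx":0,"ry":0,"rz":-0.8},{"tx":0,"ty":0,"tz":0,"rx":0,"ry":0,"rz":0},{"tx":0,"ty":0,"tz":0,"rx":0,"ry":0,"rz":0},{"tx":0,"ty":0,"tz":0,"rx":0,"ry":0,"rz":0},{"tx":0,"ty":0,"tz":0,"rx":0,"ry":0,"rz":0},{"tx":0,"ty":0,"tz":0,"rx":0,"ry":0,"rz":0}], "jaw": 3.5, "squeeze": 60}}

```text
clock: 9.33
tool_pos: [0.6154, -0.0233, 0.2184]
tcp_rot: [-0.433, 0.558, 0.434, 0.56]
contact_force: [0.5, -0.4, -4.6]
gripper_width: 0.528
```

```bash
python3 -c "
from h import *
st()
m=manip.camera_model('wrist')
cv2.imwrite('pics/w10.png',manip.read_camera('wrist')[:,:,::-1])"
```

```text
t 9.33 pos [ 0.6154 -0.0233  0.2184] press [ 0.0614 -0.0893  0.2184] x [ 0.001  0.002 -1.   ] jaw [0.25  0.968 0.002] yaw 75.5 F [ 0.47 -0.39 -4.63] w 0.528 q [ 0.11  0.42 -0.15  1.66  0.07  1.06  1.26]
```

View pics/w10.png

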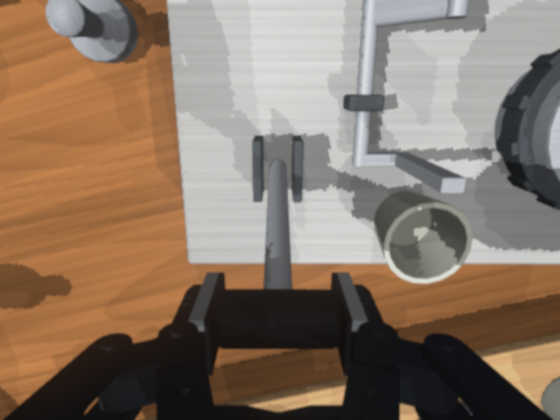

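The view shows both pads on the handle ends (about (215,318) and (342,318)), 45 mm apart. I now pull along the arc.

>>> {"method": "jog_arm", "body": {"moves": [{"tx":-1.6,"ty":0.4,"tz":0.3,"rx":0,"ry":0,"rz":0},{"tx":-1.6,"ty":0.4,"tz":0.1,"rx":0,"ry":0,"rz":0},{"tx":-1.6,"ty":0.4,"tz":-0.1,"rx":0,"ry":0,"rz":0}]}}

```text
clock: 9.63
tool_pos: [0.5769, -0.0132, 0.223]
tcp_rot: [-0.437, 0.553, 0.428, 0.565]
contact_force: [10.2, -2.3, -8.7]
gripper_width: 0.526
```

```bash
cat >> h.py <<'E'
def lev():
    st(); s=manip.read_state(); p=tp(s["tool_pos"]); dx,dz=p[0]-.03,p[2]+.0225-.115
    print("lean",np.arctan2(dx,dz).round(3),"r",np.hypot(dx,dz).round(4))
E
python3 -c "
from h import *
lev()"
```

```text
t 9.63 pos [ 0.5769 -0.0132  0.223 ] press [ 0.0215 -0.0891  0.223 ] x [ 0.021  0.001 -1.   ] jaw [0.251 0.968 0.006] yaw 75.4 F [10.19 -2.27 -8.7 ] w 0.526 q [ 0.1   0.34 -0.16  1.77  0.06  1.01  1.24]
lean -0.065 r 0.1308
```

>>> {"method": "jog_arm", "body": {"moves": [{"tx":-1.6,"ty":0.4,"tz":-0.3,"rx":0,"ry":1,"rz":0},{"tx":-1.6,"ty":0.4,"tz":-0.5,"rx":0,"ry":0,"rz":0},{"tx":-1.5,"ty":0.4,"tz":-0.7,"rx":0,"ry":0.5,"rz":0}]}}

```text
clock: 9.88
tool_pos: [0.5441, -0.0046, 0.2168]
tcp_rot: [-0.44, 0.552, 0.424, 0.568]
contact_force: [5.6, -4.8, 7.7]
gripper_width: 0.521
```

```bash
python3 -c "
from h import *
lev()"
```

```text
t 9.88 pos [ 0.5441 -0.0046  0.2168] press [-0.0124 -0.089   0.2168] x [ 0.031 -0.004 -1.   ] jaw [0.253 0.967 0.004] yaw 75.3 F [ 5.62 -4.79  7.75] w 0.521 q [ 0.09  0.28 -0.16  1.87  0.06  0.97  1.22]
lean -0.329 r 0.1313
```

>>> {"method": "jog_arm", "body": {"moves": [{"tx":-1.6,"ty":0.4,"tz":-0.7,"rx":0,"ry":1.5,"rz":0},{"tx":-1.5,"ty":0.4,"tz":-0.9,"rx":0,"ry":0.5,"rz":0},{"tx":-1.4,"ty":0.4,"tz":-1.0,"rx":0,"ry":0.5,"rz":0}]}}

```text
clock: 10.13
tool_pos: [0.5171, 0.0024, 0.2039]
tcp_rot: [-0.441, 0.554, 0.421, 0.567]
contact_force: [1.8, -5.8, 17.2]
gripper_width: 0.53
```

```bash
python3 -c "
from h import *
lev()"
```

```text
t 10.13 pos [0.5171 0.0024 0.2039] press [-0.0402 -0.089   0.2039] x [ 0.032 -0.01  -0.999] jaw [ 0.257  0.966 -0.002] yaw 75.1 F [ 1.76 -5.8  17.21] w 0.53 q [ 0.08  0.25 -0.17  1.94  0.07  0.92  1.19]
lean -0.562 r 0.1317
```

>>> {"method": "jog_arm", "body": {"moves": [{"tx":-1.5,"ty":0.4,"tz":-0.6,"rx":0,"ry":1,"rz":0},{"tx":-1.2,"ty":0.3,"tz":-0.8,"rx":0,"ry":0.5,"rz":0}]}}

```text
clock: 10.3
tool_pos: [0.5056, 0.0053, 0.197]
tcp_rot: [-0.443, 0.552, 0.417, 0.57]
contact_force: [4.9, -4.4, 11.1]
gripper_width: 0.526
```

```bash
python3 -c "
from h import *
lev()"
```

```text
t 10.3 pos [0.5056 0.0053 0.197 ] press [-0.0521 -0.089   0.197 ] x [ 0.042 -0.014 -0.999] jaw [ 0.259  0.966 -0.003] yaw 75.0 F [ 4.9  -4.37 11.13] w 0.526 q [ 0.08  0.23 -0.17  1.98  0.07  0.89  1.17]
lean -0.666 r 0.1328
```

>>> {"method": "jog_arm", "body": {"moves": [{"tx":-1.4,"ty":0.4,"tz":-0.8,"rx":0,"ry":1,"rz":0},{"tx":-1.0,"ty":0.2,"tz":-0.8,"rx":0,"ry":0,"rz":0}]}}

```text
clock: 10.47
tool_pos: [0.4965, 0.0077, 0.1893]
tcp_rot: [-0.447, 0.549, 0.412, 0.574]
contact_force: [0.7, -1.9, 15.2]
gripper_width: 0.522
```

```bash
python3 -c "
from h import *
lev()"
```

```text
t 10.47 pos [0.4965 0.0077 0.1893] press [-0.0615 -0.089   0.1893] x [ 0.058 -0.017 -0.998] jaw [ 0.262  0.965 -0.002] yaw 74.8 F [ 0.72 -1.9  15.16] w 0.522 q [ 0.07  0.22 -0.17  2.02  0.08  0.85  1.15]
lean -0.757 r 0.1332
```

>>> {"method": "jog_arm", "body": {"moves": [{"tx":-1.2,"ty":0.3,"tz":-0.7,"rx":0,"ry":1.5,"rz":0},{"tx":-1.2,"ty":0.3,"tz":-0.7,"rx":0,"ry":1,"rz":0}]}}

```text
clock: 10.63
tool_pos: [0.4899, 0.0094, 0.1841]
tcp_rot: [-0.445, 0.552, 0.411, 0.573]
contact_force: [19.9, -9.2, -5.8]
gripper_width: 0.523
```

```bash
python3 -c "
from h import *
lev()"
```

```text
t 10.63 pos [0.4899 0.0094 0.1841] press [-0.0683 -0.089   0.1841] x [ 0.053 -0.021 -0.998] jaw [ 0.266  0.964 -0.006] yaw 74.6 F [19.87 -9.24 -5.82] w 0.523 q [ 0.06  0.22 -0.17  2.04  0.09  0.84  1.14]
lean -0.821 r 0.1343
```

>>> {"method": "jog_arm", "body": {"moves": [{"tx":-0.7,"ty":0.2,"tz":-0.9,"rx":0,"ry":0,"rz":0}]}}

```text
clock: 10.72
tool_pos: [0.4875, 0.0101, 0.1796]
tcp_rot: [-0.447, 0.55, 0.408, 0.575]
contact_force: [-17.6, -6.8, 30.4]
gripper_width: 0.523
```

```bash
python3 -c "
from h import *
lev()"
```

```text
t 10.72 pos [0.4875 0.0101 0.1796] press [-0.0708 -0.0889  0.1796] x [ 0.062 -0.022 -0.998] jaw [ 0.268  0.963 -0.005] yaw 74.5 F [-17.59  -6.84  30.39] w 0.523 q [ 0.06  0.21 -0.17  2.06  0.09  0.82  1.13]
lean -0.858 r 0.1333
```

>>> {"method": "jog_arm", "body": {"moves": [{"tx":-0.5,"ty":0.1,"tz":0.0,"rx":0,"ry":0,"rz":0}]}}

```text
clock: 10.8
tool_pos: [0.4898, 0.0094, 0.1826]
tcp_rot: [-0.451, 0.546, 0.404, 0.58]
contact_force: [33.6, -8.7, -27.1]
gripper_width: 0.529
```

```bash
python3 -c "
from h import *
lev()
m=manip.camera_model('wrist')
for n in('wrist','side','top'): cv2.imwrite(f'pics/{n}11.png',manip.read_camera(n)[:,:,::-1])
lev()
s=cv2.imread('pics/side11.png');cv2.imwrite('pics/s11.png',cv2.resize(s[140:280,220:370],None,fx=4,fy=4,interpolation=cv2.INTER_CUBIC))
"
```

```text
t 10.8 pos [0.4898 0.0094 0.1826] press [-0.0684 -0.0891  0.1826] x [ 0.079 -0.024 -0.997] jaw [ 0.269  0.963 -0.002] yaw 74.4 F [ 33.56  -8.67 -27.09] w 0.529 q [ 0.06  0.2  -0.17  2.06  0.09  0.8   1.13]
lean -0.829 r 0.1334
t 10.95 pos [0.4903 0.0092 0.1829] press [-0.0678 -0.0891  0.1829] x [ 0.079 -0.023 -0.997] jaw [ 0.269  0.963 -0.001] yaw 74.4 F [ 20.54  -5.35 -12.24] w 0.528 q [ 0.06  0.21 -0.17  2.06  0.09  0.8   1.13]
lean -0.825 r 0.1332
```

View pics/wrist11.png

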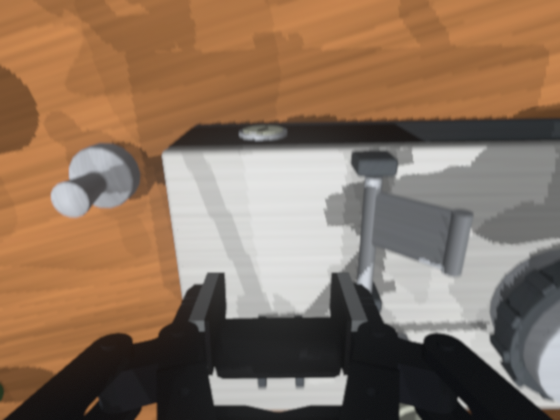

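View pics/s11.png

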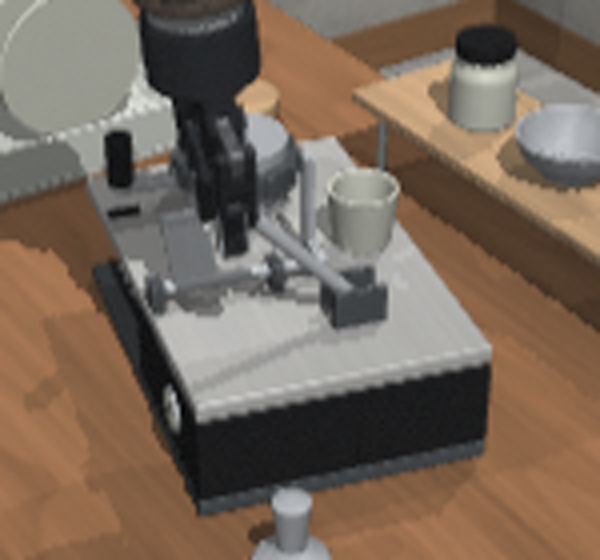

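```bash
python3 -c "
from h import *
im=cv2.imread('pics/side11.png');f=6
v=cv2.resize(im[175:225,270:325],None,fx=12,fy=12,interpolation=cv2.INTER_CUBIC);a=v.copy()
for q,c in ((1.05,(0,0,255)),(.97,(0,255,0)),(.89,(255,0,0))):
    L=q-.25
    for r in np.linspace(.02,.115,20):
        u=(proj('side',w((.03-r*np.sin(L),-.09,.115+r*np.cos(L))))[0]-[270,175]+.5)*12
        cv2.circle(a,tuple(int(t) for t in u),2,c,-1)
cv2.imwrite('pics/ls.png',a)
m=manip.camera_model('wrist');i=cv2.imread('pics/wrist11.png')
for q,c in ((1.05,(0,0,255)),(.97,(0,255,0)),(.89,(255,0,0))):
    L=q-.25
    for y in(-.113,-.067):
        u=proj('wrist',w((.03-.13*np.sin(L),y,.115+.13*np.cos(L))),m)[0];print(u);cv2.circle(i,tuple(int(t) for t in u),3,c,-1)
cv2.imwrite('pics/lw.png',i)
"
```

```text
[215.5030063  331.01378666]
[335.2812335  329.13975996]
[214.28570542 360.07496657]
[337.17735246 358.24166294]
[213.41197827 390.35458345]
[338.84873256 388.57844988]
```

View pics/ls.png

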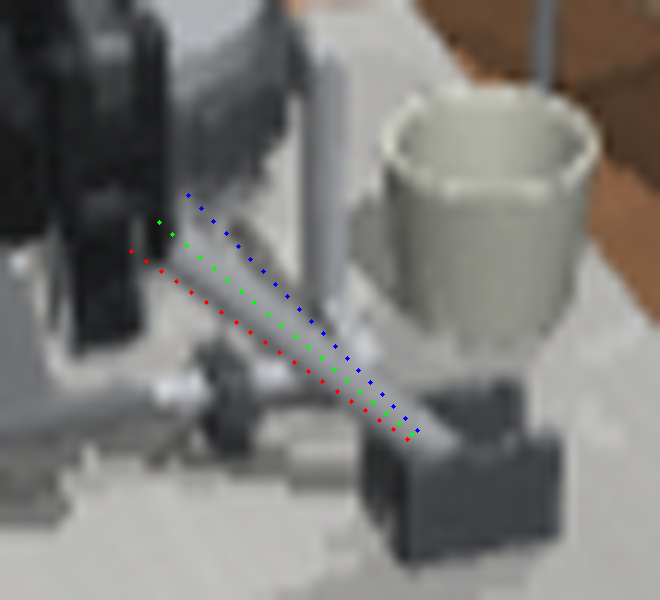

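View pics/lw.png

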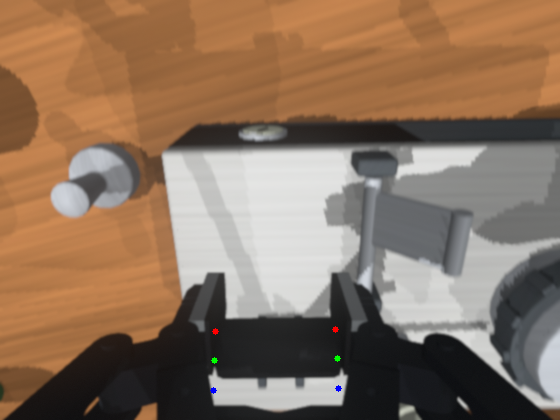

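Wrist view: handle centre at row ~347, between the predictions for 0.97 rad (359) and 1.05 rad (330). It may not be quite home, so I push on with a slight forward-and-down target and let it settle.

>>> {"method": "jog_arm", "body": {"moves": [{"tx":-0.6,"ty":0.15,"tz":-0.7,"rx":0,"ry":0,"rz":0}]}}

```text
clock: 11.03
tool_pos: [0.488, 0.0099, 0.1794]
tcp_rot: [-0.452, 0.544, 0.402, 0.582]
contact_force: [-17.1, 2.6, 28.3]
gripper_width: 0.527
```

```bash
cat > look.py <<'E'
from h import *
import sys
lev()
for i in range(4): manip.read_camera('side')
m=manip.camera_model('wrist');i=manip.read_camera('wrist')[:,:,::-1].copy()
lev()
i=np.clip(i.astype(float)*2.5,0,255).astype(np.uint8)
for q,c in ((1.05,(0,0,255)),(.97,(0,255,0)),(.89,(255,0,0))):
    L=q-.25
    for y in(-.113,-.067):
        u=proj('wrist',w((.03-.13*np.sin(L),y,.115+.13*np.cos(L))),m)[0];cv2.circle(i,tuple(int(t) for t in u),2,c,-1)
cv2.imwrite(sys.argv[1],cv2.resize(i[230:420,150:400],None,fx=3,fy=3,interpolation=cv2.INTER_CUBIC))
E
python3 look.py pics/l12.png
```

```text
t 11.03 pos [0.488  0.0099 0.1794] press [-0.0703 -0.089   0.1794] x [ 0.085 -0.024 -0.996] jaw [ 0.27   0.963 -0.   ] yaw 74.3 F [-17.06   2.64  28.35] w 0.527 q [ 0.06  0.2  -0.17  2.07  0.1   0.79  1.12]
lean -0.857 r 0.1327
t 11.28 pos [0.4877 0.01   0.1794] press [-0.0706 -0.089   0.1794] x [ 0.086 -0.025 -0.996] jaw [ 0.269  0.963 -0.001] yaw 74.4 F [-0.85 -3.02 11.6 ] w 0.526 q [ 0.06  0.2  -0.17  2.08  0.1   0.79  1.12]
lean -0.858 r 0.1329
```

View pics/l12.png

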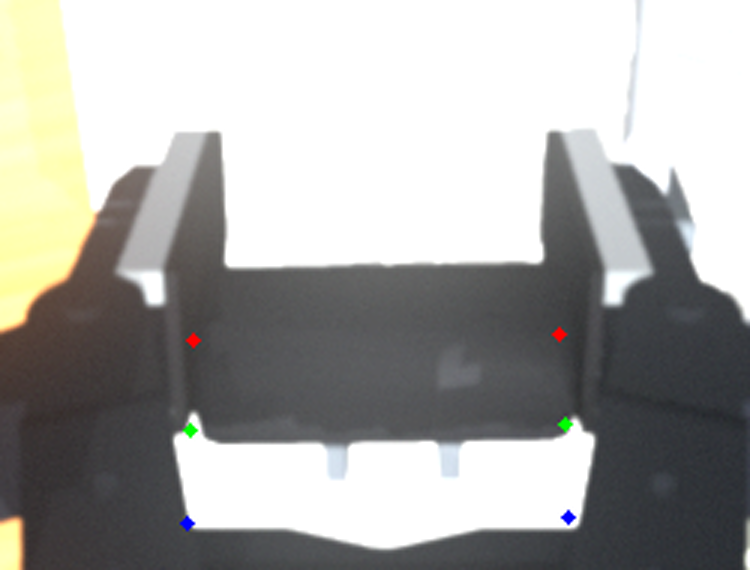

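Settled, the handle centre now reads about 1.04 rad, with 8 N tangential. Pushing a bit more will show whether it is against the stop.

>>> {"method": "jog_arm", "body": {"moves": [{"tx":-0.8,"ty":0.2,"tz":-0.5,"rx":0,"ry":0,"rz":0}]}}

```text
clock: 11.37
tool_pos: [0.487, 0.0102, 0.1786]
tcp_rot: [-0.456, 0.54, 0.398, 0.585]
contact_force: [23.0, -8.0, -12.1]
gripper_width: 0.527
```

```bash
python3 look.py pics/l13.png
```

```text
t 11.37 pos [0.487  0.0102 0.1786] press [-0.0714 -0.0889  0.1786] x [ 0.101 -0.026 -0.995] jaw [0.27  0.963 0.002] yaw 74.4 F [ 22.96  -8.   -12.14] w 0.527 q [ 0.05  0.19 -0.17  2.09  0.1   0.77  1.11]
lean -0.867 r 0.133
t 11.62 pos [0.487  0.0102 0.1785] press [-0.0713 -0.089   0.1785] x [ 0.101 -0.026 -0.995] jaw [0.27  0.963 0.002] yaw 74.3 F [12.4  -5.42 -1.77] w 0.525 q [ 0.05  0.19 -0.17  2.09  0.1   0.77  1.11]
lean -0.867 r 0.1328
```

View pics/l13.png

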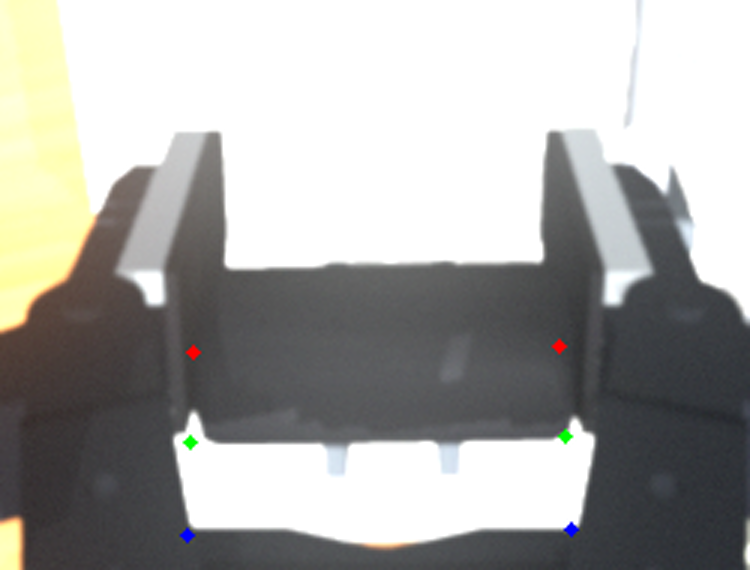

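>>> {"method": "jog_arm", "body": {"moves": [{"tx":-1.0,"ty":0.25,"tz":-1.0,"rx":0,"ry":0,"rz":0}]}}

```text
clock: 11.7
tool_pos: [0.4877, 0.0104, 0.1772]
tcp_rot: [-0.46, 0.535, 0.392, 0.591]
contact_force: [-10.4, -7.3, 66.1]
gripper_width: 0.526
```

```bash
python3 look.py pics/l14.png
```

```text
t 11.7 pos [0.4877 0.0104 0.1772] press [-0.0707 -0.0886  0.1772] x [ 0.122 -0.029 -0.992] jaw [0.271 0.963 0.005] yaw 74.3 F [-10.36  -7.28  66.13] w 0.526 q [ 0.05  0.18 -0.17  2.11  0.11  0.74  1.1 ]
lean -0.871 r 0.1316
t 11.95 pos [0.4875 0.0104 0.1768] press [-0.0709 -0.0886  0.1768] x [ 0.123 -0.029 -0.992] jaw [0.27  0.963 0.005] yaw 74.3 F [ 4.91 -7.89 29.54] w 0.523 q [ 0.05  0.18 -0.17  2.11  0.11  0.73  1.1 ]
lean -0.875 r 0.1315
```

View pics/l14.png

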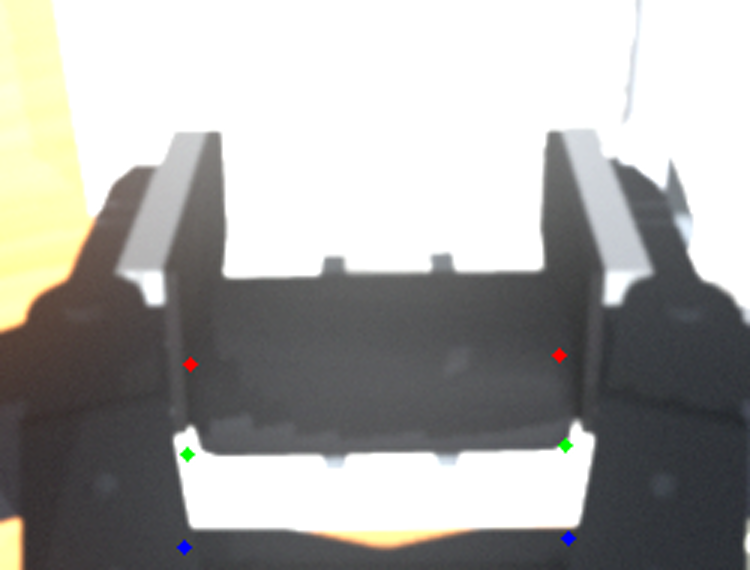

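It is against the stop: tangential force is now about 25 N with the handle unmoved (centre row 362, against 360 for 1.05 rad). One last stability and scene check.

```bash
python3 look.py pics/l15.png; python3 -c "
from h import *
for n in('side','top'): cv2.imwrite(f'pics/{n}15.png',manip.read_camera(n)[:,:,::-1])
s=cv2.imread('pics/side15.png');cv2.imwrite('pics/s15.png',cv2.resize(s[140:340,180:400],None,fx=3,fy=3,interpolation=cv2.INTER_CUBIC))
lev()"
```

```text
t 11.95 pos [0.4875 0.0104 0.1768] press [-0.0709 -0.0886  0.1768] x [ 0.123 -0.029 -0.992] jaw [0.27  0.963 0.005] yaw 74.3 F [ 4.91 -7.89 29.54] w 0.523 q [ 0.05  0.18 -0.17  2.11  0.11  0.73  1.1 ]
lean -0.875 r 0.1315
t 12.2 pos [0.4875 0.0104 0.1768] press [-0.0709 -0.0886  0.1768] x [ 0.123 -0.029 -0.992] jaw [0.27  0.963 0.005] yaw 74.3 F [ 3.95 -8.08 29.3 ] w 0.524 q [ 0.05  0.18 -0.17  2.11  0.11  0.73  1.1 ]
lean -0.875 r 0.1315
t 12.3 pos [0.4875 0.0104 0.1768] press [-0.0709 -0.0886  0.1768] x [ 0.123 -0.029 -0.992] jaw [0.27  0.963 0.005] yaw 74.3 F [ 4.43 -7.75 28.52] w 0.525 q [ 0.05  0.18 -0.17  2.11  0.11  0.73  1.1 ]
lean -0.875 r 0.1315
```

View pics/s15.png

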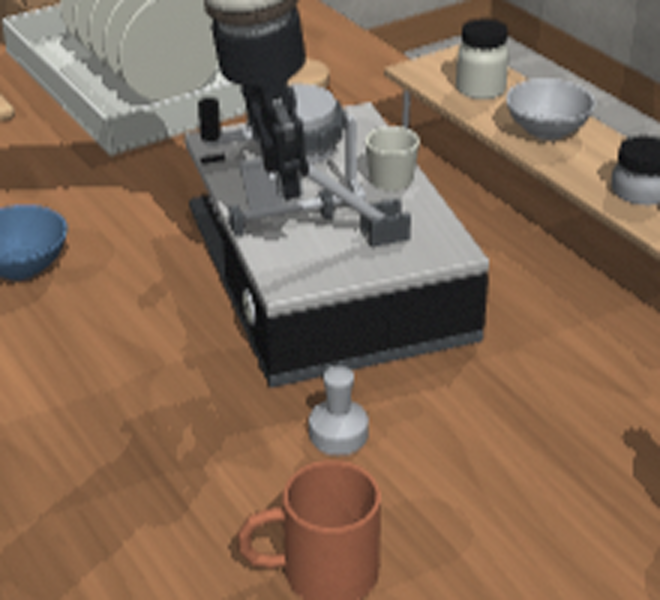

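View pics/l15.png

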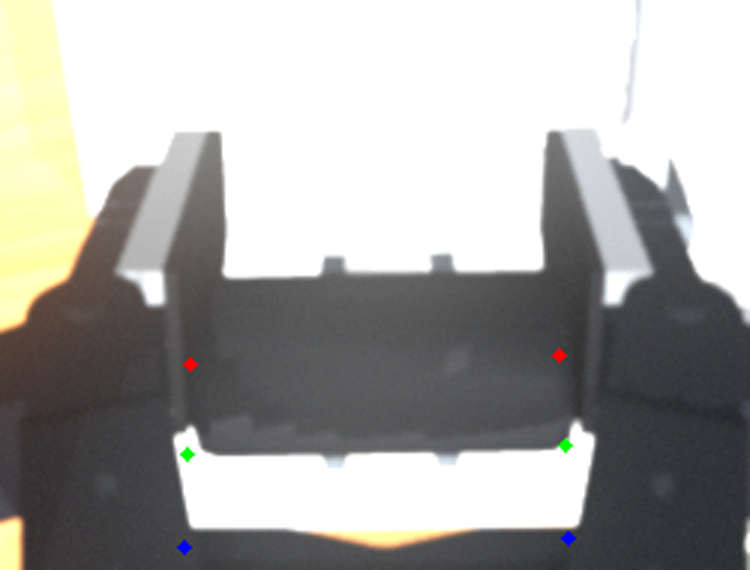

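View pics/top15.png

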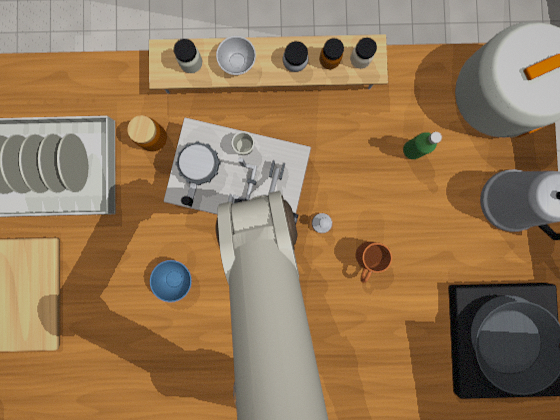

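The grip and pose are steady. The cup on the deck, tamper, mug, bowl, jar and syrup are where they were, the tongue is upright, and the collar knob is at the front mark. I hand in.

```bash
python3 -c "
from h import *
print(manip.job_done()); lev()"
```

```text
the job is handed in; nothing more can be done
None
the job is handed in; nothing more can be done
```

The press is up to pressure, and I handed the job in at about 12.3 s with the gripper still holding the lever fully pulled. The hand-in gave no verdict, and I could not read the state after it.

1. **Collar:** I swung the arm round with the open fingers around its knob until it hit the stop, with the force rising to about 19 N. In the wrist picture the knob was within 3 px of the predicted locked position.
2. **Catch:** I pushed it over from its right side to the other stop, with about 20 N at the end. The paddle edge matched its predicted flipped position within 2 px, and the tongue stood upright. The first push was too high and pressed on the paddle's edge with about 24 N in total. I backed off and repeated it lower.
3. **Lever:** I pinched the handle across its ends at 60 N and pulled it to the front.
   - **At the stop:** On the last push the force along the pull rose from about 8 N to about 25 N and the handle did not move. The wrist picture puts it at about 1.05 rad.
   - **Steady hold:** Pose and grip stayed steady over the last 0.35 s of checks.

**Checks that disagreed:**
- The lever angle worked out from the gripper position came out about 0.07 rad beyond the stop, because the tool tilted about 7° in the grip. I relied on the picture and the force rise instead.
- The final push briefly read about 67 N at the wrist, carried through the fingers. That is under the 120 N wrist limit.

In the final top and side pictures the cup on the deck, tamper, mug, bowl, jar and syrup bottle stand where they did. The cup under the collar was not visible in those pictures, but nothing went near it.

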